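# Turn the reversed spoon insert in its tray

## Task

Two blue spoon trays stand on the cupping table, each with a white lift-out insert; in one of them the insert was put back the wrong way round, with its closed end at the tray's low lip. Lift that insert clear by its post, turn it half a turn and lower it gently back into the same tray, fully home, so that its open end is at the low lip. Leave the other tray's insert alone.

Things in the scene. Friction and masses are not known exactly. Their poses are not given: they have to be found in the camera images.
- housing: Fixed blue tray with the reversed insert. Cavity 160 (x) x 110 (y) mm, 5 mm of play round the insert; floor 6 mm above the table. Three walls are upright to 33 mm, then flare 12 mm outwards to the rim at 55 mm. The -x side is low: flares 10 mm from 12 to 28 mm height into a flat lip reaching 122 mm from the centre. Origin: cavity centre at table height; -x to the lip, z up.
- insert: Insert to turn: loose white box 150 (x) x 100 (y) mm, walls 40 mm high. Central square post 28 mm wide, faces along x and y, top 100 mm over the underside: grip it above the walls, either pair of faces. -x end open (two lanes), +x end closed by a cross bin. Origin: centre of the underside, z up. 0.25 kg. Starts in the housing, on its floor, its x against the housing's x (2 deg).
- insert_open_end (a point): Point on the floor of the insert to turn, midway across its open end: 60 mm from its origin towards its -x, 4 mm above the underside; axes as the insert's. At the end it must lie on the low-lip (-x) side of the housing's centre.
- other_insert: Insert to leave alone: same shape and same origin as the other. It sits on the floor of a second, equal blue tray, already the right way round (its open -x end at that tray's low lip), centred and aligned there to 3 mm and 2 deg.
Not all that is in view belongs to the job. Leave any green or yellow look-alike of the insert alone.

How it is judged:
By the outcome, as a careful person would: the job done as asked, in the order asked, and still so for the second after the job is handed in, with the robot touching nothing.
It also fails if it takes over 40 s, if anything falls off the work surface, if the arm or the gripper's body presses on something with over 40 N, if the wrist force passes 120 N, or if a joint passes its speed limit or range.

## Robot

A 6-joint arm with a two-finger parallel gripper is mounted at the origin on the work surface. World frame = base frame: x ahead of the robot, y to its left, z up, the work surface at z = 0. Lengths are in m, angles in rad, forces in N, time in s.
With the tool pointing down it reaches from about 0.375 to 0.9 m from the base axis. Payload 3.1 kg.
Tool frame: the origin (TCP) lies midway between the tips of the shut fingers; the grasp point (between the pads) lies 19 mm behind it; z points along the fingers, y is the line along which they close (so a half turn about z gives the same grasp; the last joint's range is limited). The gripper opens to 85 mm and grips with 20 to 120 N. Pads are 22 mm wide; open, the fingers measure 114 mm over their backs; the gripper's body (76 mm by 85 mm) begins 54 mm behind the grasp point. The pads swing forward as they close: fully open they stand 13 mm farther back than shut.
Start: joints at [-1.407, 0.527, 1.433, -0, 1.181, -0.178], TCP at [0.21, -0.589, 0.231] pointing down, gripper open.
Joint ranges: [-3.08, 3.08], [-0.75, 2.2], [0.22, 2.44], [-1.43, 4.57], [0, 2.65], [-2.85, 2.85]. Speed limits (rad/s): [2.79, 2.79, 3.14, 3.14, 3.14, 3.14].

## Interface

Orientations are given as a unit quaternion [x, y, z, w].
In Python, from station import manip gives the robot as it stands.
- The arm moves only by the tool drive_tool, never from a script. Its argument "motion" is a list that holds one entry, the list of rows, each a list of 5 numbers: the finger opening in mm, from 0 to 85.4, then the shift along the tool's x, y, z in units of 30 mm (1.0 is 30 mm), then the turn about the tool's z in units of 8 degrees (1.0 is 8 degrees). In form: [[[fingers, x, y, z, yaw], ...]]. A call has 1 to 10 rows; each row is the pose to reach, as a shift and turn from the pose commanded when the call began, along the tool's axes at that moment; what a row does not reach only later rows make up. A row lasts 1/10 s, in which the tool goes at most 50 mm and 8.59 degrees, less where a joint would pass 70% of its speed; a pose out of reach is approached as far as the arm can. A call with a gripper value outside its range is refused whole. The fingers move at their own pace and stop on an object; "squeeze" is the grip in N (left out, the last holds). Time passes only in rows, so rows that repeat a pose let the fingers close. It gives the time, the measured TCP pose, the force, the opening and the grip force at its end, in the units of the state.
- manip.sense(): the state, without advancing time (a new reading comes with each control period).
- manip.snapshot(name): name is "scene" or "top"; returns the picture (384x512x3 uint8, red, green, blue); there is no depth.
- manip.camera_model(name): a dict with "fov_y" (degrees; the focal length in pixels is half the picture's height over the tangent of half this angle, whatever the lens; pixels are square), "cx", "cy" (the principal point, pixels), "origin" and "orientation" of the camera in the world. Camera axes: x right, y up, looking along -z (the intrinsics and any distortion apply to the point x, -y, -z); pixel columns grow to the right and rows downward; lengths in m; the calibration is good to about 2 mm. A picture is of the moment at which its call begins. camera_model takes no time and is no camera call.
- manip.sign_off(): hands the job in; it is judged then, once.
The state is a dict: "t": time; "q": joint angles; "qd": joint speeds; "tau": joint torques, N m; "tcp_pos": TCP position; "tool_rot": TCP orientation; "force": force on the tool from outside, world axes, zero at the start; "ft_torque": the same for the moment, N m; "finger_gap": opening from 0.0 (shut) to 1.0 (fully open); "gripper_force": force on a finger pad.
Only numpy, scipy, OpenCV 4.12 (cv2) and the standard library are available. Lean on these libraries where they do the work, as an engineer would, in place of code of your own. Each camera call takes 0.05 s, during which the arm holds its last target. There are 200 camera calls.

## Working session

There is one attempt and no reset: what is moved stays moved. The work goes in short steps, Python scripts to look and compute and a tool call to move; the robot and the scene stay as the last step left them, time stands still between calls to the robot, and variables do not carry over. Pictures are saved under pics/ and viewed, at most 10 in all, crops included, and the job is handed in when it is done.

Besides the shell and the picture viewer there is one more tool, called after "Call:" by a JSON object that holds its "name" and its "arguments", one argument or row to a line. drive_tool: Moves the arm, as the interface text tells. Its arguments: {"type":"object","properties":{"motion":{"type":"array","items":{"type":"array","items":{"type":"array","items":{"type":"number"}}}},"squeeze":{"type":"number"}},"required":["motion"]}

```bash
mkdir -p pics; python3 - <<'E'
from station import manip
import cv2
for n in("scene","top"):
    cv2.imwrite(f"pics/{n}0.png",manip.snapshot(n)[:,:,::-1]); print(n,manip.camera_model(n))
s=manip.sense();print(s)
E
```

```text
scene {'fov_y': 48.602405956171566, 'cx': 253.85861577545592, 'cy': 188.48702935707922, 'origin': array([1.08858845, 0.05744776, 0.99561595]), 'orientation': array([0.19230409, 0.23077434, 0.73627946, 0.60634552])}
top {'fov_y': 52.884082342070556, 'cx': 255.71261843521236, 'cy': 187.05961282891937, 'origin': array([ 0.34157719, -0.07420221,  1.15363818]), 'orientation': array([-0.03543222,  0.02825076,  0.71255989, -0.70014631])}
{'t': 0.1, 'q': array([-1.40653963e+00,  5.28406854e-01,  1.43377965e+00,  2.70711754e-07,
        1.18141096e+00, -1.78506049e-01]), 'qd': array([-0.00216294, -0.00279258, -0.0028918 ,  0.0002675 ,  0.00085744,
       -0.00091923]), 'tau': array([-4.58398317e-04, -4.43305600e+01, -1.78586179e+01, -1.54499498e-04,
        3.88858927e-03,  2.24438857e-06]), 'tcp_pos': array([ 0.20997273, -0.58798309,  0.23040906]), 'tool_rot': array([ 9.85349636e-01,  1.70543513e-01,  7.26692122e-06, -1.00237924e-03]), 'force': array([0.09577635, 0.7703663 , 0.02637961]), 'ft_torque': array([ 0.03195072,  0.03514396, -0.04058146]), 'gripper_force': 0.0, 'finger_gap': 1.0027202023507418}
```

View pics/scene0.png

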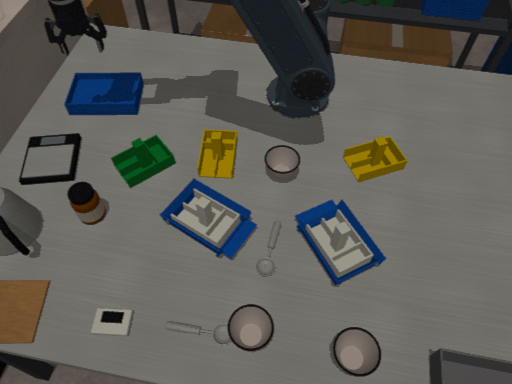

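View pics/top0.png

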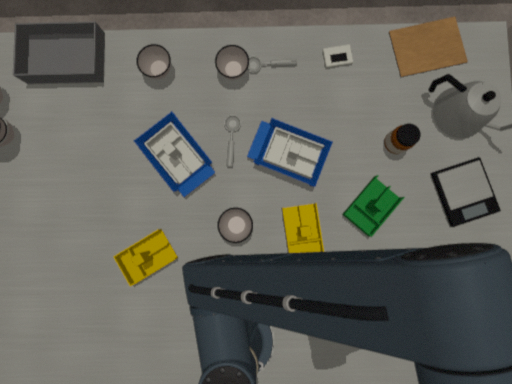

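The top view shows two blue trays, at about (175,153) with its lip at lower right, and at (291,153) with its lip at the left. I'll enlarge both to see which insert is reversed.

```bash
python3 - <<'E'
import cv2
a=cv2.imread("pics/top0.png")[105:205,130:340]
cv2.imwrite("pics/topz.png",cv2.resize(a,None,fx=3.8,fy=3.8,interpolation=cv2.INTER_CUBIC))
a=cv2.imread("pics/scene0.png")[175:290,155:390]
cv2.imwrite("pics/scz.png",cv2.resize(a,None,fx=3.4,fy=3.4,interpolation=cv2.INTER_CUBIC))
E
```

```text
(no output)
```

View pics/topz.png

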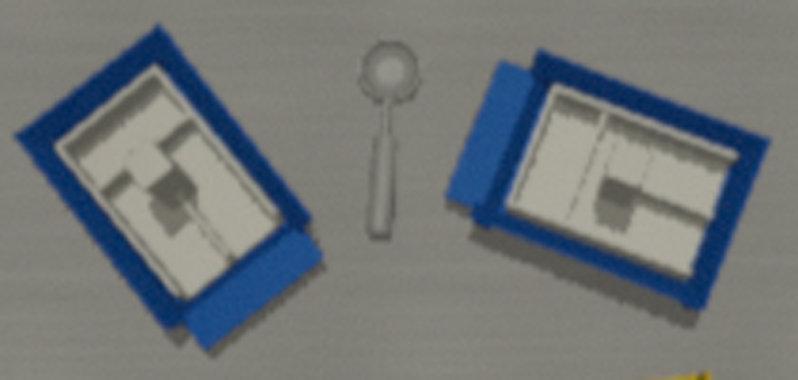

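View pics/scz.png

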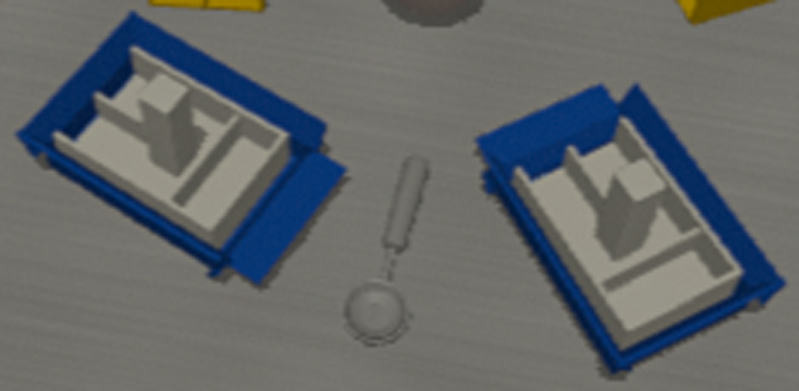

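The tray to work on is the right one in the top picture (zoomed centre about (620,180)) and the left one in the scene picture: its cross bin is at the lip. In the other tray the bin is away from the lip. Next I'll fit poses from the corner pixels.

```bash
cat > h.py <<'E'
import numpy as np
from station import manip
from scipy.optimize import least_squares
from scipy.spatial.transform import Rotation as R
def proj(n,P):
    c=manip.camera_model(n); p=R.from_quat(c["orientation"]).inv().apply(np.asarray(P)-c["origin"])
    f=192/np.tan(np.radians(c["fov_y"]/2)); return np.c_[c["cx"]+f*p[:,0]/-p[:,2],c["cy"]-f*p[:,1]/-p[:,2]]
def place(L,x,y,a): return R.from_euler("z",a).apply(np.asarray(L))+[x,y,0]
E
python3 - <<'E'
from h import *
T=lambda u:(np.array(u)+.5)/3.8-.5+[130,105]
S=lambda u:(np.array(u)+.5)/3.4-.5+[155,175]
rim=[(.092,.067,.055),(.092,-.067,.055)]
rt=T([(769,140),(702,308)]);rs=S([(20,135),(133,12)])
lt=T([(500,62),(448,202)]);ls=S([(262,285),(345,168)])
ins=[(.075,.05,.046),(.075,-.05,.046),(-.075,-.05,.046),(-.075,.05,.046)]
it=T([(738,155),(692,278),(508,208),(553,86)]);is_=S([(57,135),(133,48),(290,137),(213,238)])
def fh(v):
    L=rim+[(-.122,v[3],.028),(-.122,-v[3],.028)]
    P=place(L,*v[:3]); return np.r_[proj("top",P)-np.r_[rt,lt],proj("scene",P)-np.r_[rs,ls]].ravel()
def fi(v):
    P=place(ins,*v); return np.r_[proj("top",P)-it,proj("scene",P)-is_].ravel()
best=lambda f,e:min((least_squares(f,[.5,-.15,a]+e,x_scale=[.1,.1,1]+[.05]*len(e)) for a in(-3,-1.5,0,1.5)),key=lambda r:r.cost)
for f,e in((fh,[.06]),(fi,[])):
    r=best(f,e); print(r.x,np.degrees(r.x[2]),r.cost); print(r.fun.reshape(-1,2).round(1).tolist())
    p=place([(s*.014,t*.014,.106) for s,t in((1,1),(1,-1),(-1,-1),(-1,1))],*r.x[:3])
    print("post",((proj("top",p)-[130,105]+.5)*3.8).round(),((proj("scene",p)-[155,175]+.5)*3.4).round())
s=manip.sense(); print(R.from_quat(s["tool_rot"]).as_matrix().round(3))
E
```

```text
[ 0.5404917  -0.17436801 -1.9621346   0.0584459 ] -112.42203125636314 3.0483211248541613
[[-0.3, 0.5], [0.9, -0.6], [0.2, -0.2], [-0.6, -0.8], [0.7, -0.5], [-0.5, 0.9], [-0.5, -0.9], [0.7, -0.4]]
post [[654. 157.]
 [641. 192.]
 [604. 178.]
 [618. 143.]] [[140.  96.]
 [163.  70.]
 [193.  87.]
 [170. 114.]]
[ 0.54225041 -0.17461807 -1.95986   ] -112.29170648793637 2.839085218163878
[[-0.2, -0.2], [-0.3, -0.6], [-0.3, -0.8], [0.2, -0.3], [-0.6, 0.4], [0.6, -0.2], [-0.1, -0.5], [-0.0, -1.7]]
post [[655. 154.]
 [641. 190.]
 [605. 176.]
 [618. 140.]] [[139.  98.]
 [162.  72.]
 [192.  89.]
 [169. 116.]]
[[ 0.942  0.336 -0.   ]
 [ 0.336 -0.942  0.002]
 [ 0.    -0.002 -1.   ]]
```

Call:
{"name": "drive_tool", "arguments": {
  "motion": [
    [[85,0.6,-0.37,0,0.2],[85,1.8,-1.1,0,0.6],[85,3,-1.85,0,1.1],[85,4.4,-2.72,0,1.6],[85,5.8,-3.58,0,2.1],[85,7.2,-4.45,0,2.6],[85,8.6,-5.31,0,3.1],[85,10,-6.18,0,3.6],[85,11.4,-7.04,0,4.1],[85,12.5,-7.72,0,4.5]]
  ]
}}

```text
t: 1.1
tcp_pos: [0.4865, -0.2418, 0.231]
tool_rot: [0.99, -0.143, -0.0, -0.0]
force: [0.1, -0.9, 0.5]
finger_gap: 0.996
gripper_force: 0.0
```

```bash
cat >> h.py <<'E'
def goto(x,y,z,deg):
    s=manip.sense(); M=R.from_quat(s["tool_rot"]).as_matrix(); d=M.T@(np.array([x,y,z])-s["tcp_pos"])/.03
    a=np.degrees(np.arctan2(M[1,0],M[0,0])); print("t",s["t"],"tcp",s["tcp_pos"].round(4),"ang",a.round(1),"tilt",M[:,2].round(3),"q6",s["q"][5].round(2),"F",s["force"].round(1),"grip",s["gripper_force"],s["finger_gap"])
    print("units",d.round(2),"yaw",((a-deg)/8).round(2))
E
python3 -c "
from h import *
goto(.541,-.1745,.2,-22.4)"
```

```text
t 1.1 tcp [ 0.4865 -0.2418  0.231 ] ang -16.4 tilt [-0.     0.001 -1.   ] q6 1.19 F [ 0.1 -0.9  0.5] grip 0.0 0.9955256339500642
units [ 1.11 -2.66  1.04] yaw 0.75
```

Call:
{"name": "drive_tool", "arguments": {
  "motion": [
    [[85,0.35,-0.85,0,0.25],[85,0.75,-1.8,0,0.5],[85,1.05,-2.5,0.5,0.75],[85,1.11,-2.66,1.0,0.75],[85,1.11,-2.66,1.5,0.75],[85,1.11,-2.66,1.5,0.75]]
  ]
}}

```text
t: 1.7
tcp_pos: [0.5384, -0.1759, 0.184]
tool_rot: [0.981, -0.193, -0.003, -0.001]
force: [-0.3, 0.5, 1.5]
finger_gap: 0.997
gripper_force: 0.0
```

```bash
python3 -c "
from h import *
import cv2
goto(.541,-.1745,.060,-22.4)
a=manip.snapshot('scene')[150:300,130:330];b=manip.snapshot('top')[80:230,220:420]
cv2.imwrite('pics/c.png',cv2.resize(np.vstack([np.hstack([a,b])])[:,:,::-1],None,fx=2,fy=2,interpolation=cv2.INTER_CUBIC))"
```

```text
t 1.7 tcp [ 0.5384 -0.1759  0.184 ] ang -22.3 tilt [-0.005  0.003 -1.   ] q6 1.45 F [-0.3  0.5  1.5] grip 0.0 0.9966594474397769
units [ 0.09 -0.07  4.13] yaw 0.01
```

View pics/c.png

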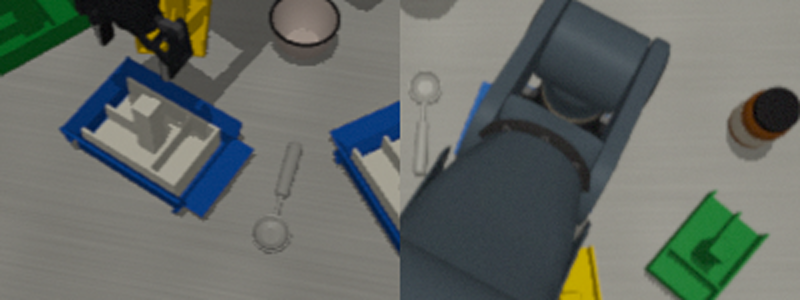

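The fingers are open above the post, whose top is at zoomed (150,100) in the left half. I'll check that their tips project where the model says.

```bash
python3 -c "
from h import *
s=manip.sense();M=R.from_quat(s['tool_rot']).as_matrix()
P=[s['tcp_pos']+M@np.array([0,y,-.013]) for y in(-.05,0,.05)]
print((proj('scene',P)-[130,150])*2)
goto(.541,-.1745,.060,-22.4)"
```

```text
[[171.97048996  77.45786183]
 [137.18285545  57.96909938]
 [103.48114653  39.08869523]]
t 1.8 tcp [ 0.5397 -0.1772  0.1861] ang -22.4 tilt [-0.001  0.001 -1.   ] q6 1.45 F [-0.2 -0.8  0.4] grip 0.0 0.9942353273316251
units [ 0.01 -0.1   4.2 ] yaw 0.0
```

Call:
{"name": "drive_tool", "arguments": {
  "motion": [
    [[85,0.02,-0.09,0.6,0],[85,0.02,-0.09,1.3,0],[85,0.02,-0.09,2.0,0],[85,0.02,-0.09,2.6,0],[85,0.02,-0.09,3.2,0],[85,0.02,-0.09,3.7,0],[85,0.02,-0.09,4.0,0],[85,0.02,-0.09,4.2,0],[85,0.02,-0.09,4.2,0]]
  ]
}}

```text
t: 2.7
tcp_pos: [0.5415, -0.1752, 0.0602]
tool_rot: [0.981, -0.194, -0.0, -0.0]
force: [0.0, 1.3, -0.9]
finger_gap: 1.0
gripper_force: 0.0
```

Call:
{"name": "drive_tool", "arguments": {
  "motion": [
    [[40,0,0,0,0],[34,0,0,0,0],[30,0,0,0,0],[27,0,0,0,0],[24,0,0,0,0],[20,0,0,0,0],[15,0,0,0,0],[15,0,0,0,0],[15,0,0,0,0],[15,0,0,0,0]]
  ],
  "squeeze": 50
}}

```text
t: 3.7
tcp_pos: [0.5418, -0.1751, 0.0609]
tool_rot: [0.981, -0.194, 0.0, 0.0]
force: [-0.4, -0.4, 5.0]
finger_gap: 0.323
gripper_force: 50.4
```

```bash
python3 -c "
from h import *
goto(.541,-.1745,.140,-22.4)"
```

```text
t 3.7 tcp [ 0.5418 -0.1751  0.0609] ang -22.4 tilt [ 0.001 -0.    -1.   ] q6 1.45 F [-0.4 -0.4  5. ] grip 50.37842631340027 0.32301048243944164
units [-0.03 -0.01 -2.64] yaw 0.0
```

Call:
{"name": "drive_tool", "arguments": {
  "motion": [
    [[15,0,0,-0.15,0],[15,0,0,-0.4,0],[15,0,0,-0.75,0],[15,0,0,-1.1,0],[15,0,0,-1.5,0],[15,0,0,-1.9,0],[15,0,0,-2.3,0],[15,0,0,-2.6,0],[15,0,0,-2.8,0],[15,0,0,-2.8,0]]
  ]
}}

```text
t: 4.7
tcp_pos: [0.542, -0.1752, 0.1454]
tool_rot: [0.981, -0.194, 0.001, 0.0]
force: [0.2, 0.4, -2.3]
finger_gap: 0.321
gripper_force: 49.5
```

```bash
python3 -c "
from h import *
import cv2
goto(.5415,-.1755,.144,157.6)
cv2.imwrite('pics/d.png',cv2.resize(manip.snapshot('scene')[130:290,130:390,::-1],None,fx=3,fy=3,interpolation=cv2.INTER_CUBIC))"
```

```text
t 4.7 tcp [ 0.542  -0.1752  0.1454] ang -22.4 tilt [ 0.002 -0.001 -1.   ] q6 1.45 F [ 0.2  0.4 -2.3] grip 49.49916958808899 0.32103226492877956
units [-0.01  0.01  0.05] yaw -22.49
```

View pics/d.png

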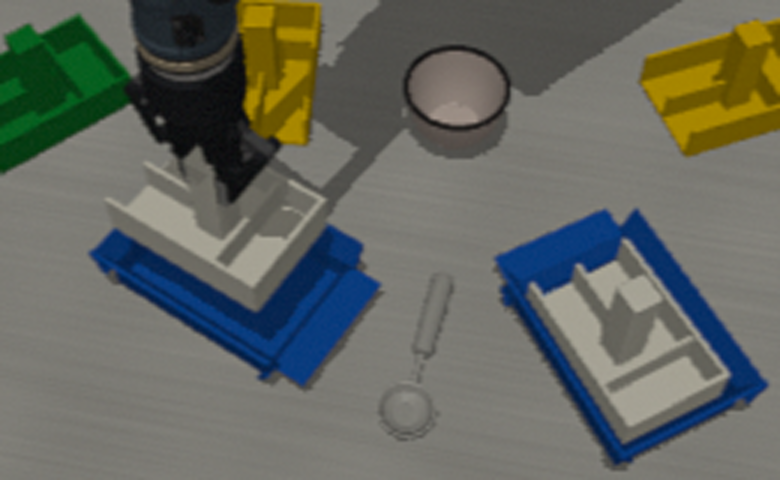

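The insert hangs level above its tray (centre about (215,230)) and is clear of the rim. Next is the half turn.

Call:
{"name": "drive_tool", "arguments": {
  "motion": [
    [[15,0,0,0,-0.2],[15,0,0,0,-0.6],[15,0,0,0,-1.2],[15,0,0,0,-2.0],[15,0,0,0,-2.8],[15,0,0,0,-3.6],[15,0,0,0,-4.4],[15,0,0,0,-5.2],[15,0,0,0,-6.0],[15,0,0,0,-6.8]]
  ]
}}

```text
t: 5.75
tcp_pos: [0.541, -0.1747, 0.1435]
tool_rot: [0.96, 0.279, -0.001, -0.001]
force: [0.4, -0.4, -2.2]
finger_gap: 0.321
gripper_force: 49.5
```

Call:
{"name": "drive_tool", "arguments": {
  "motion": [
    [[15,0,0,0,-0.8],[15,0,0,0,-1.6],[15,0,0,0,-2.4],[15,0,0,0,-3.2],[15,0,0,0,-4.0],[15,0,0,0,-4.8],[15,0,0,0,-5.6],[15,0,0,0,-6.4],[15,0,0,0,-7.2],[15,0,0,0,-8.0]]
  ]
}}

```text
t: 6.75
tcp_pos: [0.541, -0.1747, 0.1435]
tool_rot: [0.667, 0.745, -0.0, -0.001]
force: [-0.4, -0.9, -3.3]
finger_gap: 0.322
gripper_force: 49.5
```

Call:
{"name": "drive_tool", "arguments": {
  "motion": [
    [[15,0,0,0,-0.8],[15,0,0,0,-1.6],[15,0,0,0,-2.4],[15,0,0,0,-3.2],[15,0,0,0,-4.0],[15,0,0,0,-4.8],[15,0,0,0,-5.6],[15,0,0,0,-6.2],[15,0,0,0,-6.8],[15,0,0,0,-7.2]]
  ]
}}

```text
t: 7.75
tcp_pos: [0.541, -0.1747, 0.1435]
tool_rot: [0.226, 0.974, 0.0, -0.001]
force: [0.2, -0.7, -2.7]
finger_gap: 0.319
gripper_force: 49.5
```

Call:
{"name": "drive_tool", "arguments": {
  "motion": [
    [[15,0,0,0,-0.3],[15,0,0,0,-0.5],[15,0,0,0,-0.5],[15,0,0,0,-0.5]]
  ]
}}

```text
t: 8.15
tcp_pos: [0.5413, -0.1749, 0.144]
tool_rot: [0.194, 0.981, 0.0, -0.0]
force: [0.1, 0.2, -3.3]
finger_gap: 0.315
gripper_force: 49.5
```

```bash
python3 -c "
from h import *
import cv2
goto(.5415,-.1753,.0615,157.6)
cv2.imwrite('pics/e.png',cv2.resize(manip.snapshot('scene')[150:290,130:330,::-1],None,fx=3.8,fy=3.8,interpolation=cv2.INTER_CUBIC))"
```

```text
t 8.15 tcp [ 0.5413 -0.1749  0.144 ] ang 157.6 tilt [-0.001  0.    -1.   ] q6 -1.69 F [ 0.1  0.2 -3.3] grip 49.5006000995636 0.3154439431290733
units [-0.01 -0.01  2.75] yaw 0.0
```

View pics/e.png

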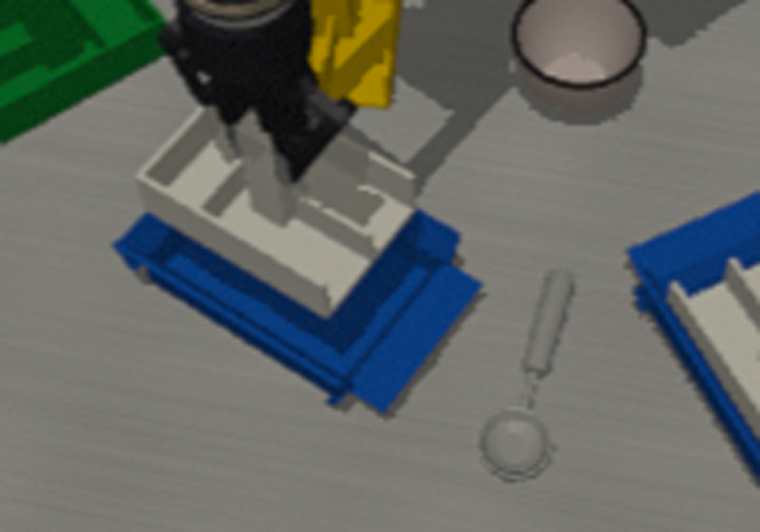

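The open end now faces the lip (about (370,260)) and the insert is level. I'll lower it.

Call:
{"name": "drive_tool", "arguments": {
  "motion": [
    [[15,0,0,0.2,0],[15,0,0,0.5,0],[15,0,0,0.8,0],[15,0,0,1.1,0],[15,0,0,1.4,0],[15,0,0,1.6,0],[15,0,0,1.8,0],[15,0,0,2.0,0],[15,0,0,2.1,0],[15,0,0,2.2,0]]
  ]
}}

```text
t: 9.2
tcp_pos: [0.5416, -0.175, 0.0781]
tool_rot: [0.194, 0.981, -0.0, 0.0]
force: [-1.0, -0.3, -2.7]
finger_gap: 0.323
gripper_force: 49.5
```

```bash
python3 -c "
from h import *
goto(.5415,-.1753,.0615,157.6); print(manip.sense()['ft_torque'])"
```

```text
t 9.2 tcp [ 0.5416 -0.175   0.0781] ang 157.6 tilt [ 0. -0. -1.] q6 -1.69 F [-1.  -0.3 -2.7] grip 49.5184725522995 0.32273910747861545
units [-0.   -0.01  0.55] yaw 0.01
[ 0.06397383 -0.01182606  0.02770581]
```

No contact so far, about 17 mm to go.

Call:
{"name": "drive_tool", "arguments": {
  "motion": [
    [[15,0,0,0.08,0],[15,0,0,0.16,0],[15,0,0,0.24,0],[15,0,0,0.32,0],[15,0,0,0.4,0],[15,0,0,0.45,0],[15,0,0,0.49,0],[15,0,0,0.52,0],[15,0,0,0.54,0],[15,0,0,0.54,0]]
  ]
}}

```text
t: 10.2
tcp_pos: [0.5414, -0.175, 0.0621]
tool_rot: [0.194, 0.981, 0.0, -0.0]
force: [-0.3, 0.5, -2.6]
finger_gap: 0.324
gripper_force: 49.5
```

```bash
python3 -c "
from h import *
goto(.5415,-.1753,.0609,157.6); print(manip.sense()['ft_torque'])"
```

```text
t 10.2 tcp [ 0.5414 -0.175   0.0621] ang 157.6 tilt [-0.  0. -1.] q6 -1.69 F [-0.3  0.5 -2.6] grip 49.51876759529114 0.3235928937847622
units [-0.01 -0.01  0.04] yaw 0.01
[ 0.00835087 -0.01218813 -0.03746465]
```

Force still shows only the insert's weight, with about 1 mm left. I'll ease down to contact.

Call:
{"name": "drive_tool", "arguments": {
  "motion": [
    [[15,0,0,0.02,0],[15,0,0,0.04,0],[15,0,0,0.05,0],[15,0,0,0.06,0],[15,0,0,0.06,0]]
  ]
}}

```text
t: 10.7
tcp_pos: [0.5415, -0.175, 0.0609]
tool_rot: [0.194, 0.981, -0.0, 0.0]
force: [-1.4, 0.8, 4.0]
finger_gap: 0.324
gripper_force: 50.2
```

It touched down at z = 0.0609, the same height as at the grasp, so it is home. Now I'll release and rise.

Call:
{"name": "drive_tool", "arguments": {
  "motion": [
    [[29,0,0,0,0],[32,0,0,0,0],[36,0,0,0,0],[42,0,0,0,0],[50,0,0,0,0],[60,0,0,0,0],[72,0,0,0,0],[80,0,0,0,0],[80,0,0,0,0],[80,0,0,0,0]]
  ],
  "squeeze": 20
}}

```text
t: 11.7
tcp_pos: [0.5415, -0.175, 0.0603]
tool_rot: [0.194, 0.981, -0.0, 0.0]
force: [-0.2, 0.4, 0.1]
finger_gap: 0.936
gripper_force: 0.0
```

Call:
{"name": "drive_tool", "arguments": {
  "motion": [
    [[80,0,0,-0.3,0],[80,0,0,-0.9,0],[80,0,0,-1.6,0],[80,0,0,-2.5,0],[80,0,0,-3.5,0],[80,0,0,-4.5,0],[80,0,0,-5.3,0],[80,0,0,-5.8,0],[80,0,0,-6,0],[80,0,0,-6,0]]
  ]
}}

```text
t: 12.7
tcp_pos: [0.5417, -0.1751, 0.2415]
tool_rot: [0.194, 0.981, -0.0, 0.001]
force: [0.2, 0.3, -1.4]
finger_gap: 0.936
gripper_force: 0.0
```

```bash
python3 -c "
from h import *
import cv2
goto(.5415,-.1753,.24,157.6)
cv2.imwrite('pics/f.png',cv2.resize(manip.snapshot('scene')[175:290,155:390,::-1],None,fx=3.4,fy=3.4,interpolation=cv2.INTER_CUBIC))
P=place([(.075,.05,.046),(.075,-.05,.046),(-.075,-.05,.046),(-.075,.05,.046)],.541,-.1748,np.radians(-112.4))
print(((proj('scene',P)-[155,175]+.5)*3.4).round())"
```

```text
t 12.7 tcp [ 0.5417 -0.1751  0.2415] ang 157.6 tilt [ 0.002 -0.001 -1.   ] q6 -1.69 F [ 0.2  0.3 -1.4] grip 0.0 0.9357674624835997
units [ 0.   -0.01  0.05] yaw 0.01
[[ 56. 135.]
 [136.  46.]
 [290. 135.]
 [213. 231.]]
```

View pics/f.png

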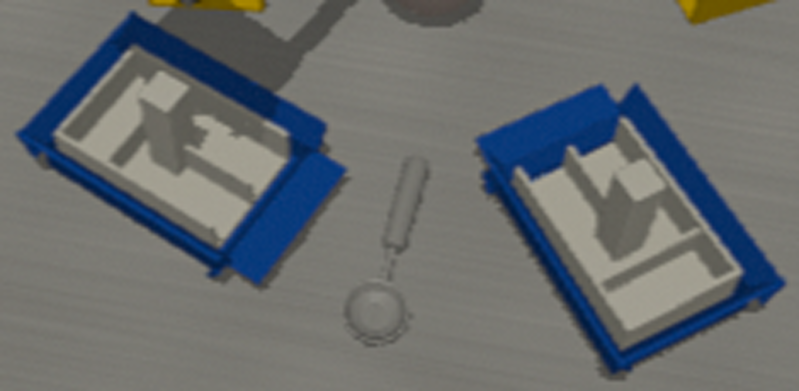

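The insert is fully home and level. Its wall-top corners are at (56,135), (136,46) and (290,135), as predicted, the open end faces the lip, and the other tray is unchanged.

```bash
python3 -c "
from station import manip
print(manip.sign_off())"
```

```text
the job is handed in; nothing more can be done
None
```

I lifted the reversed insert out by its post, turned it half a turn and set it back in the same tray, fully home with its open end at the low lip. The other tray's insert was not touched, and I handed the job in at about 12.8 s.

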